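# Check autoclaved glass syringes and reject those whose plungers stick

## Robot

A 6-joint arm with a two-finger parallel gripper is mounted at the origin on the work surface. World frame = base frame: x ahead of the robot, y to its left, z up, the work surface at z = 0. Lengths are in mm, angles in degrees, forces in N, time in s.
With the tool pointing down it reaches from about 300 to 850 mm from the base axis. Payload 4.2 kg.
Tool frame: the origin (TCP) lies on the centre line of the jaws, within the pads' length; the fingertips stand env.nose_length ahead of it and the grasp point (between the pads) lies 2 mm behind it (env.nose_length is the distance from the TCP to the fingertips, in mm); z points along the fingers, y is the direction in which the jaws open and shut (so a half turn about z gives the same grasp; the last joint's range is limited). The gripper opens to 91 mm and grips with 3 to 60 N. Pads are 32 mm wide; open, the fingers measure 118 mm over their backs; the gripper's body (76 mm by 178 mm) begins 60 mm behind the grasp point.
Start: joints at [67.437, 18.312, 89.639, -0, 72.044, -1.146], TCP at [209.967, 535.308, 230.976] pointing down, gripper open.
Joint ranges: [-177.97, 177.97], [-48.28, 115.42], [12.27, 149.76], [-77.06, 257.06], [2.81, 150.46], [-146.56, 146.56]. Speed limits (degrees/s): [147.25, 147.25, 180, 180, 180, 180].

## Interface

Orientations are given as [roll, pitch, yaw] about the fixed x, y, z axes, in that order (R = Rz(yaw) Ry(pitch) Rx(roll)).
In Python, from workcell import env gives the robot as it stands. The module is installed in compiled form; this text tells all that it offers.
- The arm moves only by the tool jog_arm, never from a script. Its argument "deltas" is a list that holds one entry, the list of rows, each a list of 5 numbers: the shift along the tool's x, y, z in m, then the turn about the tool's z in degrees, then the finger opening in m, from 0 to 0.0912. A call has 1 to 20 rows; each row is the pose to reach, as a shift and turn from the pose commanded when the call began, along the tool's axes at that moment; what a row does not reach only later rows make up. A row lasts 1/12 s, in which the tool goes at most 41.7 mm and 7.16 degrees, less where a joint would pass 70% of its speed; a pose out of reach is approached as far as the arm can. A call with a gripper value outside its range is refused whole. The fingers move at their own pace and stop on an object; "grip_force" is the grip in N (left out, the last holds). Time passes only in rows, so rows that repeat a pose let the fingers close. It gives the time, the measured TCP pose, the force and the opening at its end, in the units of the state.
- env.state(): the state, without advancing time (a new reading comes with each control period).
- env.grab_frame(name): name is "scene" or "top" or "wrist"; returns the picture (420x560x3 uint8, red, green, blue); there is no depth.
- env.camera_params(name): a dict with "fx", "fy", "cx", "cy" (pixels), "xyz" and "orientation" of the camera in the world. Camera axes: x right, y down, z forward; pixel columns grow to the right and rows downward; lengths in mm; the calibration is good to about 2 mm. A picture is of the moment at which its call begins: read the wrist's pose just before it. camera_params takes no time and is no camera call; for the wrist camera it gives the pose at the moment of the call.
- env.job_done(): hands the job in, once; it reports no verdict.
Trained networks look in the newest picture that a camera, given by its name, has taken for a name from the list of things; names that differ only in an ending like _2 or _b are one class to them, and where a whole thing is asked for, a point or a joint stands for the part that bears it (a point fixed in the world has none). Each returns a list of dicts, best first, with "conf" (0 to 1); they miss things now and then, are a little off and sometimes report something else, mostly with a low value. They report only what shows in the picture. A call takes as long as a camera call.
- env.look_for(camera, label): "xyz" ([x, y, z] in mm, in world coordinates, good to about 4 mm: the middle of the surface that is visible of it).
The state is a dict: "time_s": time; "qpos": joint angles; "qvel": joint speeds; "effort": joint torques, N m; "ee_pos": TCP position; "ee_rot": TCP orientation; "force": force on the tool from outside, world axes, zero at the start; "torque": the same for the moment, N m; "gripper_width": finger opening in mm.
Only numpy, scipy, OpenCV 4.12 (cv2) and the standard library are available. Lean on these libraries where they do the work, as an engineer would, in place of code of your own. Each camera call takes 0.05 s, during which the arm holds its last target.

## Task

These four glass syringes are back from the autoclave: with each lying in its cradle, push its plunger by feel, gently, all the way home. Leave every syringe whose plunger runs fully home in its cradle; if a plunger sticks anywhere along its stroke do not force it, but lift that syringe out of the rack and lay it flat in the steel reject tray without dropping it. Leave the other things on the bench undisturbed.

Things in the scene. Friction and masses are not known exactly. Their poses are not given: they have to be found in the camera images.
- syr_a: One of four like glass syringes, 70 to 120 g: clear barrel 26 mm diameter, 100 long; flange 48 wide (y), 26 tall; steel nozzle 16 long. Origin on the axis at mid-barrel, x from plunger to nozzle, z up at the start. Flange faces at x = -50 and -46, nozzle tip +66. Starts in any of the rack's four cradles, axis 45 above the bench, plunger end towards the robot.
- plunger_a (a joint): How far the plunger of syr_a is pushed in (m), along the syringe's +x: 0 drawn, 0.050 home. Thumb plate: disc 28 mm in diameter, 5 thick, on the axis; its back face, where one pushes, is at x = -112 mm + this value (at home 12 mm behind the flange). Starts at 0 to 0.012. A plunger stays where it is left. A sound one slides home under about 5 N, a bit more if fast.
- syr_b: A glass syringe just like syr_a, same sizes and frame; in any of the cradles. Lifted straight up 20 mm, a syringe is clear of the rack's combs.
- plunger_b (a joint): How far the plunger of syr_b is pushed in (m); as plunger_a. Any of the four may stick, at once or partway: then it stops short of home and goes no further. It breaks if pushed with more than 80 N, even for an instant: push at 50 mm/s or less and stop at about 10 N.
- syr_c: A glass syringe just like syr_a, same sizes and frame; in any of the cradles. Lifted straight up 20 mm, a syringe is clear of the rack's combs.
- plunger_c (a joint): How far the plunger of syr_c is pushed in (m); as plunger_a. Any of the four may stick, at once or partway: then it stops short of home and goes no further. It breaks if pushed with more than 80 N, even for an instant: push at 50 mm/s or less and stop at about 10 N.
- syr_d: A glass syringe just like syr_a, same sizes and frame; in any of the cradles. Lifted straight up 20 mm, a syringe is clear of the rack's combs.
- plunger_d (a joint): How far the plunger of syr_d is pushed in (m); as plunger_a. Any of the four may stick, at once or partway: then it stops short of home and goes no further. It breaks if pushed with more than 80 N, even for an instant: push at 50 mm/s or less and stop at about 10 N.
- rack: Grey plastic rack, fixed: base 110 x 270 x 10 mm, two combs 12 thick, 48 high, mid-planes x = -39 and +34, barrels free between. Notches 28 wide, open above, floor 32 up, at y = -99, -33, 33, 99. Origin on the bench under its centre; x along the syringes to the nozzles. Cradled: syringe origin at x = 0, z = 45, same yaw; its flange bears on the comb behind it, which takes the push.
- tray: Stainless reject tray, fixed, left or right of the rack: 250 (its x) x 176 (y) mm outside, walls 28 high and 3 thick, floor 3 thick. Origin on the bench under its centre. Room for two syringes side by side along x, 76 apart. A syringe lying in it has its axis 16 above the bench.
- dish: Bystander, in mm: Clear lidded culture dish, 60 across, 15 high, between rack and tray. Origin centre of underside.
- forceps: Bystander, in mm: Steel forceps lying flat, about 115 long, 10 wide, 4 thick, on the robot's side of the gap between rack and tray. Origin at the underside, near its middle.
- big_bottle: Bystander, in mm: Square media bottle with violet cap, 64 x 64 x 143 tall, beyond the rack and tray. Origin centre of underside.
- small_bottle: Bystander, in mm: Small square open media bottle, 46 x 46 x 70 tall, beyond rack and tray. Origin centre of underside.
- cap: Bystander, in mm: White screw cap, mouth up, 32 across, 15 high, beyond rack and tray. Origin centre of underside.
- slide_box: Bystander, in mm: Small clear open plastic box, 80 x 34 x 18, beyond rack and tray. Origin centre of underside.
- pipette: Bystander, in mm: Black-handled pipette lying at the far right, about 220 long, 26 wide, 24 high. Origin on the underside near its middle.
- tip_box: Bystander, in mm: Grey box of pipette tips, 120 x 86 x 56, at the far left. Origin centre of underside.

How it is judged:
By the outcome, as a careful person would: the job done as asked, in the order asked, and still so for the second after the job is handed in, with the robot touching nothing.
It also fails if it takes over 69 s, if anything falls off the work surface, if the arm or the gripper's body presses on something with over 40 N, if the wrist force passes 120 N, or if a joint passes its speed limit or range.

## Working session

There is one attempt and no reset: what is moved stays moved. The work goes in short steps, Python scripts to look and compute and a tool call to move; the robot and the scene stay as the last step left them, time stands still between calls to the robot, and variables do not carry over. Pictures are saved under pics/ and viewed, and the job is handed in when it is done.

Besides the shell and the picture viewer there is one more tool, called as a command line: name --argument value ..., lists and objects as JSON in quotes. jog_arm: Moves the arm, as the interface text tells. Its arguments: {"type":"object","properties":{"deltas":{"type":"array"},"grip_force":{"type":"number"}},"required":["deltas"]}

```bash
mkdir -p pics
python3 - <<'E'
from workcell import env
import cv2
s=env.state();print(s); print(env.nose_length)
for n in("scene","top"):
    im=env.grab_frame(n);cv2.imwrite(f"pics/{n}0.png",im[:,:,::-1]);print(n,env.camera_params(n))
for l in("syr_a","rack","tray","plunger_a"):
    for d in env.look_for("top",l):print(l,d)
E
```

```text
{'time_s': 0.0, 'qpos': array([ 6.74390290e+01,  1.83518114e+01,  8.97057941e+01, -9.44753970e-05,
        7.20435921e+01, -1.14477543e+00]), 'qvel': array([-0.04245941, -0.11268543,  0.13564004, -0.0306415 , -0.00599947,
       -0.02726914]), 'effort': array([-7.00441378e-04, -4.12477756e+01, -2.31978464e+01,  7.26189651e-02,
        4.55129310e-02, -1.32246309e-04]), 'ee_pos': array([209.76440214, 534.86838846, 230.12269283]), 'ee_rot': array([-1.79898821e+02, -1.93199849e-03,  1.58583832e+02]), 'force': array([-0.42548976,  0.61803964, -0.15585254]), 'torque': array([-0.04139547, -0.02858953, -0.00193186]), 'gripper_width': 91.1155415446644}
17.0
scene {'fx': 544.9062076244453, 'fy': 544.9062076244453, 'cx': 278.73014043763374, 'cy': 208.28411139733808, 'xyz': array([1682.2496909 ,  -11.71813869,  826.3674993 ]), 'orientation': array([-124.64109151,   -0.98408209,   90.40404057])}
top {'fx': 400.1528371040527, 'fy': 400.1528371040527, 'cx': 278.08843527643035, 'cy': 208.33632854783312, 'xyz': array([ 3.49074516e+02, -8.04580283e-01,  1.10370378e+03]), 'orientation': array([-1.66325080e+02,  1.24150852e-01, -9.00653583e+01])}
syr_a {'xyz': [533.5, -91.9, 59.7], 'conf': 0.96}
syr_a {'xyz': [547.0, -293.8, 52.7], 'conf': 0.84}
syr_a {'xyz': [548.4, -227.6, 56.7], 'conf': 0.78}
syr_a {'xyz': [540.8, -165.9, 54.2], 'conf': 0.57}
rack {'xyz': [571.6, -186.8, 9.2], 'conf': 0.62}
tray {'xyz': [561.5, 187.9, -0.3], 'conf': 0.6}
tray {'xyz': [746.9, -202.5, 10.9], 'conf': 0.44}
plunger_a {'xyz': [481.5, -97.7, 54.6], 'conf': 0.74}
plunger_a {'xyz': [488.7, -295.9, 58.7], 'conf': 0.71}
plunger_a {'xyz': [490.2, -164.9, 55.6], 'conf': 0.46}
plunger_a {'xyz': [496.1, -231.2, 54.9], 'conf': 0.46}
```

View pics/top0.png

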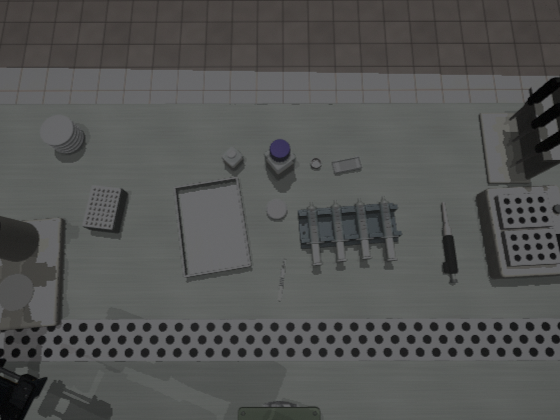

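View pics/scene0.png

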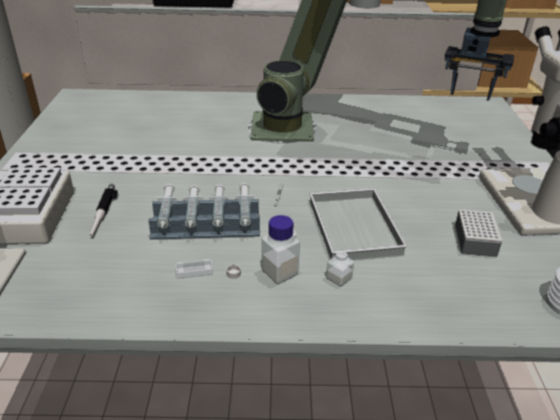

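The top view shows the rack at about columns 300–400, rows 203–245, with four syringes whose plungers point down-image. The tray is at columns 178–250, the dish at (276,209) and the forceps at (282,280). I'll enlarge it to measure.

```bash
python3 - <<'E'
import cv2
im=cv2.imread("pics/top0.png")
c=im[185:275,290:410];c=cv2.convertScaleAbs(c,alpha=1.7);cv2.imwrite("pics/r0.png",cv2.resize(c,None,fx=6.5,fy=6.5,interpolation=cv2.INTER_CUBIC))
c=im[170:285,165:295];c=cv2.convertScaleAbs(c,alpha=1.5);cv2.imwrite("pics/t0.png",cv2.resize(c,None,fx=5,fy=5,interpolation=cv2.INTER_CUBIC))
E
cat > h.py <<'E'
import numpy as np
from scipy.spatial.transform import Rotation as R
from workcell import env
def ray(cam,u,v,z,p=None):
    p=p or env.camera_params(cam)
    M=R.from_euler('xyz',p['orientation'],degrees=True).as_matrix()
    d=M@np.array([(u-p['cx'])/p['fx'],(v-p['cy'])/p['fy'],1]);o=np.array(p['xyz'])
    return o+d*(z-o[2])/d[2]
def proj(cam,X,p=None):
    p=p or env.camera_params(cam)
    M=R.from_euler('xyz',p['orientation'],degrees=True).as_matrix()
    c=M.T@(np.array(X)-p['xyz']);return p['fx']*c[0]/c[2]+p['cx'],p['fy']*c[1]/c[2]+p['cy']
E
```

```text
(no output)
```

View pics/r0.png

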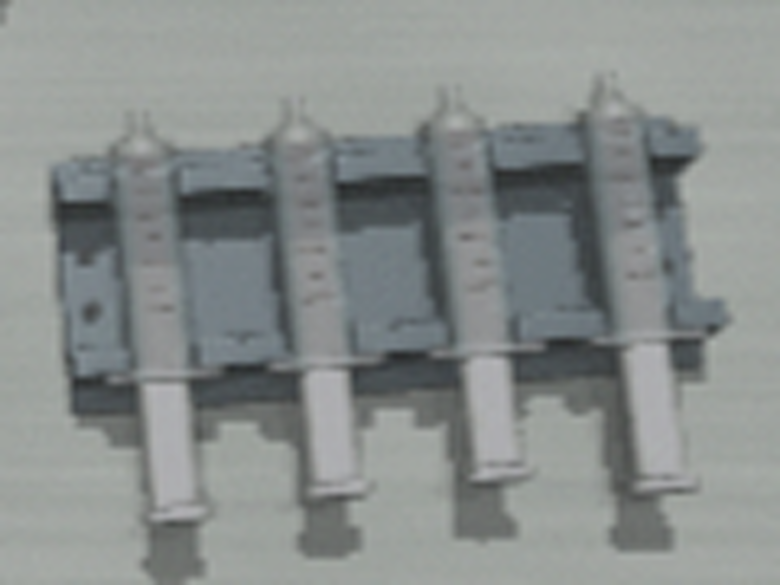

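View pics/t0.png

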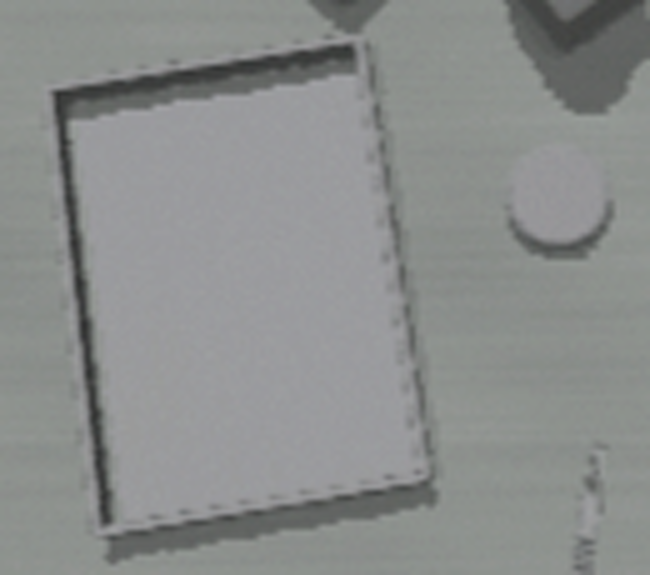

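The enlarged views show all four flanges and nozzles, and the tray's rim corners, so I'll compute the poses.

Run:
```python
from h import *
f=[(160,375),(327,364),(490,350),(648,337)];n=[(137,118),(293,105),(451,92),(607,80)];pl=[(180,513),(337,490),(500,473),(660,486)]
g=lambda a,z:ray("top",a[0]/6.5+290-.42,a[1]/6.5+185-.42,z)
for a,b,c in zip(f,n,pl):
    A=g(a,55);B=g(b,45);C=g(c,55)
    print(A.round(1),B.round(1),C.round(1))
F=np.array([g(a,55) for a in f]);N=np.array([g(a,45) for a in n])
d=F[0]-F[3];print("yaw from flanges",np.degrees(np.arctan2(-d[0],d[1])),np.linalg.norm(d)/3)
D=N-F;print("yaw axes",np.degrees(np.arctan2(D[:,1],D[:,0])),np.linalg.norm(D[:,:2],axis=1))
T=np.array([ray("top",u/5+165-.4,v/5+170-.4,28) for u,v in[(54,92),(362,40),(430,478),(102,530)]])
print(T.round(1),T.mean(0)); 
for i in range(4):
    e=T[i]-T[i-1];print(np.linalg.norm(e),np.degrees(np.arctan2(e[1],e[0])))
print(env.camera_params("wrist"))
```

```text
[511.8 -94.1  55. ] [622.3 -87.8  45. ] [ 455.9 -100.9   55. ]
[ 516.2 -162.1   55. ] [ 627.8 -153.5   45. ] [ 465.1 -164.2   55. ]
[ 521.9 -228.7   55. ] [ 633.4 -220.2   45. ] [ 471.8 -230.1   55. ]
[ 527.1 -293.4   55. ] [ 638.5 -286.2   45. ] [ 466.5 -294.2   55. ]
yaw from flanges 4.398546375674934 66.6260730517272
yaw axes [3.27797276 4.41745649 4.35226914 3.68022144] [110.65651934 111.93227743 111.81243813 111.58344517]
[[670.  289.   28. ]
 [700.2 117.   28. ]
 [454.4  74.9  28. ]
 [427.1 249.   28. ]] [562.92280149 182.47478944  28.        ]
246.09597320276228 9.354974574566066
174.63414981234348 -80.0234373934144
249.37487781075671 -170.28784252057287
176.1838714230226 98.90633988613259
{'fx': 325.6762374898263, 'fy': 325.6762374898263, 'cx': 276.542437120139, 'cy': 210.64751460790333, 'xyz': array([144.35344901, 561.67633777, 385.3683422 ]), 'orientation': array([1.65587874e+02, 7.54552080e-02, 6.86193428e+01])}
```

jog_arm --deltas '[[[-0.576, -0.553, 0, 154.2, 0], [-0.576, -0.553, 0, 154.2, 0], [-0.576, -0.553, 0, 154.2, 0], [-0.576, -0.553, 0, 154.2, 0], [-0.576, -0.553, 0, 154.2, 0], [-0.576, -0.553, 0, 154.2, 0], [-0.576, -0.553, 0, 154.2, 0], [-0.576, -0.553, 0, 154.2, 0], [-0.576, -0.553, 0, 154.2, 0], [-0.576, -0.553, 0, 154.2, 0], [-0.576, -0.553, 0, 154.2, 0], [-0.576, -0.553, 0, 154.2, 0], [-0.576, -0.553, 0, 154.2, 0], [-0.576, -0.553, 0, 154.2, 0], [-0.576, -0.553, 0, 154.2, 0], [-0.576, -0.553, 0, 154.2, 0], [-0.576, -0.553, 0, 154.2, 0], [-0.576, -0.553, 0, 154.2, 0], [-0.576, -0.553, 0, 154.2, 0], [-0.576, -0.553, 0, 154.2, 0]]]' --grip_force 10

```text
time_s: 1.97
ee_pos: [546.5, -195.7, 230.3]
ee_rot: [179.8, -0.1, 14.7]
force: [1.0, 0.1, -0.1]
gripper_width: 0.5
```

jog_arm --deltas '[[[0, 0, 0, 10.8, 0], [0, 0, 0, 10.8, 0], [0, 0, 0, 10.8, 0]]]'

```text
time_s: 2.22
ee_pos: [544.2, -190.3, 230.6]
ee_rot: [-180.0, 0.0, 4.4]
force: [-1.0, 0.1, 0.1]
gripper_width: 0.5
```

Run:
```python
from workcell import env
import cv2,pickle
s=env.state();p=env.camera_params("wrist");im=env.grab_frame("wrist");cv2.imwrite("pics/w1.png",im[:,:,::-1])
pickle.dump(p,open("w1.pkl","wb"));print(s['time_s'],s['ee_pos'],s['ee_rot'],p['xyz'],p['orientation'],s['force'])
```

```text
2.2167 [ 544.24451077 -190.32088494  230.58183842] [-1.79980109e+02  2.71822198e-02  4.44222837e+00] [ 613.37573325 -184.03611925  385.20581145] [ 1.65555965e+02 -2.28823150e-02 -8.55224513e+01] [-1.0387874   0.14061564  0.0644981 ]
```

View pics/w1.png

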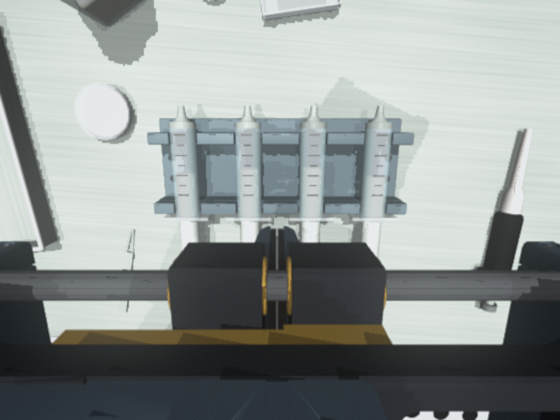

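The wrist picture shows the rack straight on: barrels at about columns 181, 248, 313 and 379, nozzle tips near row 107, flanges near row 218. The gripper hides the plunger ends.

Run:
```python
import cv2
im=cv2.imread("pics/w1.png")
c=im[95:245,145:415];cv2.imwrite("pics/w1c.png",cv2.resize(c,None,fx=2.95,fy=2.95,interpolation=cv2.INTER_CUBIC))
```

```text
(no output)
```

View pics/w1c.png

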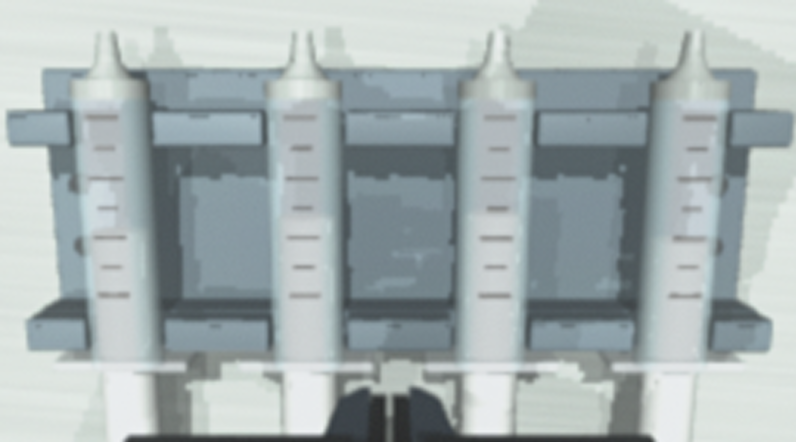

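Run:
```python
from h import *
import pickle
p=pickle.load(open("w1.pkl","rb"));k=2.95
g=lambda u,v,z:ray("",u/k+145-.33,v/k+95-.33,z,p)
src=[];dst=[]
for u,y in((106,99),(302,33),(497,-33),(693,-99)):
    P=g(u,32,45);print("tip",P.round(1));src.append((66,y));dst.append(P[:2])
for u,v,x,y in((8,128,34,135),(792,128,34,-135),(28,334,-39,135),(772,334,-39,-135)):
    P=g(u,v,48);print("comb",P.round(1));src.append((x,y));dst.append(P[:2])
S=np.array(src,float);D=np.array(dst);Sc=S-S.mean(0);Dc=D-D.mean(0)
th=np.arctan2((Sc[:,0]*Dc[:,1]-Sc[:,1]*Dc[:,0]).sum(),(Sc*Dc).sum());c,s=np.cos(th),np.sin(th);M=np.array([[c,-s],[s,c]])
t=D.mean(0)-M@S.mean(0);print("yaw",np.degrees(th),"origin",t,"res\n",(D-(S@M.T+t)).round(1))
for y in(99,33,-33,-99):print("cradle",y,(M@[0,y]+t).round(1),"plate drawn",(M@[-112,y]+t).round(1))
```

```text
tip [626.4 -87.3  45. ]
tip [ 631.5 -153.3   45. ]
tip [ 636.7 -218.9   45. ]
tip [ 641.8 -284.9   45. ]
comb [592.2 -54.9  48. ]
comb [ 613.1 -322.8   48. ]
comb [519.6 -60.6  48. ]
comb [ 540.6 -328.8   48. ]
yaw 4.508334522495456 origin [ 568.58915231 -191.42266829] res
 [[-0.3  0.2]
 [-0.3  0.1]
 [-0.3  0.2]
 [-0.3  0. ]
 [ 0.3 -0.7]
 [ 0.   0.6]
 [ 0.5 -0.7]
 [ 0.3  0.3]]
cradle 99 [560.8 -92.7] plate drawn [ 449.2 -101.5]
cradle 33 [ 566.  -158.5] plate drawn [ 454.3 -167.3]
cradle -33 [ 571.2 -224.3] plate drawn [ 459.5 -233.1]
cradle -99 [ 576.4 -290.1] plate drawn [ 464.7 -298.9]
```

jog_arm --deltas '[[[-0.118, 0.102, 0.06, -0.1, 0], [-0.118, 0.102, 0.06, -0.1, 0], [-0.118, 0.102, 0.06, -0.1, 0], [-0.118, 0.102, 0.06, -0.1, 0], [-0.118, 0.102, 0.18, -0.1, 0], [-0.118, 0.102, 0.18, -0.1, 0], [-0.118, 0.102, 0.18, -0.1, 0], [-0.118, 0.102, 0.18, -0.1, 0], [-0.118, 0.102, 0.18, -0.1, 0]]]'

```text
time_s: 3.02
ee_pos: [434.0, -300.1, 50.1]
ee_rot: [-179.9, 0.2, 4.7]
force: [0.8, -1.3, 1.2]
gripper_width: 0.2
```

```bash
cat >> h.py <<'E'
th=np.radians(4.5);Mr=np.array([[np.cos(th),-np.sin(th)],[np.sin(th),np.cos(th)]]);t0=np.array([568.6,-191.4])
def st():
    s=env.state();print(round(s['time_s'],2),"rack xy",(Mr.T@(s['ee_pos'][:2]-t0)).round(1),"z",s['ee_pos'][2].round(1),s['ee_rot'].round(2),"F",np.r_[Mr.T@s['force'][:2],s['force'][2]].round(1))
E
python3 -c "
from h import *
import cv2
st();cv2.imwrite('pics/w2.png',env.grab_frame('wrist')[:,:,::-1])
st()"
```

```text
3.02 rack xy [-142.7  -97.8] z 50.1 [-1.7985e+02  1.6000e-01  4.7300e+00] F [ 0.7 -1.4  1.2]
3.07 rack xy [-141.2  -99. ] z 52.0 [ 1.7996e+02 -6.0000e-02  4.7300e+00] F [ 0.1 -0.3  1. ]
```

View pics/w2.png

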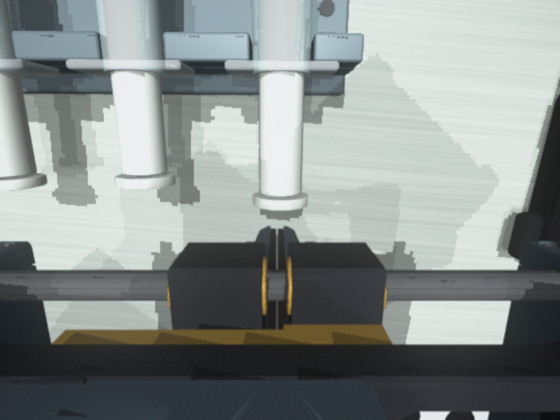

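The plate of the rightmost syringe is straight ahead of the closed fingers (plate at about (281,200), fingers at (277,235)). I'll approach gently.

jog_arm --deltas '[[[0.004, 0, 0, 0, 0], [0.008, 0, 0, 0, 0], [0.011, 0, 0, 0, 0]]]'

```text
time_s: 3.32
ee_pos: [447.7, -300.7, 53.1]
ee_rot: [179.8, -0.2, 4.7]
force: [0.7, -0.8, 0.9]
gripper_width: 0.6
```

jog_arm --deltas '[[[0.002, 0, 0, 0, 0]]]'

```text
time_s: 3.4
ee_pos: [449.2, -300.2, 52.4]
ee_rot: [179.9, -0.2, 4.7]
force: [-0.8, -0.0, 0.7]
gripper_width: 0.4
```

jog_arm --deltas '[[[0.002, 0, 0, 0, 0]]]'

```text
time_s: 3.48
ee_pos: [450.1, -299.8, 51.8]
ee_rot: [179.9, -0.0, 4.7]
force: [-3.2, -2.0, 1.7]
gripper_width: 0.4
```

jog_arm --deltas '[[[0.002, 0, 0, 0, 0]]]'

```text
time_s: 3.57
ee_pos: [451.3, -299.5, 51.3]
ee_rot: [180.0, 0.1, 4.7]
force: [-3.5, -1.4, 1.3]
gripper_width: 0.5
```

jog_arm --deltas '[[[0.002, 0, 0, 0, 0]]]'

```text
time_s: 3.65
ee_pos: [453.1, -299.4, 51.0]
ee_rot: [-180.0, 0.1, 4.7]
force: [-4.0, -1.7, 0.6]
gripper_width: 0.6
```

jog_arm --deltas '[[[0.002, 0, 0, 0, 0]]]'

```text
time_s: 3.73
ee_pos: [455.3, -299.2, 50.9]
ee_rot: [-180.0, 0.1, 4.7]
force: [-2.8, -2.2, 1.9]
gripper_width: 0.4
```

jog_arm --deltas '[[[0.002, 0, 0, 0, 0]]]'

```text
time_s: 3.82
ee_pos: [457.4, -299.1, 50.8]
ee_rot: [-180.0, 0.0, 4.6]
force: [-3.4, -2.8, 1.7]
gripper_width: 0.6
```

jog_arm --deltas '[[[0.0025, 0, 0, 0, 0]]]'

```text
time_s: 3.9
ee_pos: [460.0, -298.9, 50.9]
ee_rot: [-180.0, 0.0, 4.6]
force: [-2.3, -2.2, 1.8]
gripper_width: 0.6
```

jog_arm --deltas '[[[0.0025, 0, 0, 0, 0]]]'

```text
time_s: 3.98
ee_pos: [462.7, -298.7, 50.9]
ee_rot: [180.0, 0.0, 4.6]
force: [-3.2, -2.6, 2.0]
gripper_width: 0.5
```

jog_arm --deltas '[[[0.0025, 0, 0, 0, 0]]]'

```text
time_s: 4.07
ee_pos: [465.3, -298.5, 50.9]
ee_rot: [180.0, 0.0, 4.6]
force: [-2.7, -2.6, 2.2]
gripper_width: 0.2
```

jog_arm --deltas '[[[0.003, 0, 0, 0, 0]]]'

```text
time_s: 4.15
ee_pos: [468.4, -298.3, 51.0]
ee_rot: [180.0, -0.0, 4.6]
force: [-3.7, -3.1, 2.5]
gripper_width: 0.3
```

jog_arm --deltas '[[[0.003, 0, 0, 0, 0]]]'

```text
time_s: 4.23
ee_pos: [471.5, -298.0, 51.0]
ee_rot: [180.0, -0.0, 4.6]
force: [-3.4, -1.2, 1.8]
gripper_width: 0.3
```

jog_arm --deltas '[[[0.003, 0, 0, 0, 0]]]'

```text
time_s: 4.32
ee_pos: [474.5, -297.6, 51.0]
ee_rot: [-180.0, -0.0, 4.6]
force: [-3.6, -1.2, 1.5]
gripper_width: 0.5
```

jog_arm --deltas '[[[0.003, 0, 0, 0, 0]]]'

```text
time_s: 4.4
ee_pos: [477.4, -297.3, 50.9]
ee_rot: [-180.0, 0.0, 4.6]
force: [-2.9, -1.4, 1.3]
gripper_width: 0.7
```

jog_arm --deltas '[[[0.003, 0, 0, 0, 0]]]'

```text
time_s: 4.48
ee_pos: [480.3, -297.0, 50.9]
ee_rot: [-180.0, 0.0, 4.6]
force: [-3.6, -1.6, 1.7]
gripper_width: 0.3
```

jog_arm --deltas '[[[0.003, 0, 0, 0, 0]]]'

```text
time_s: 4.57
ee_pos: [483.3, -296.8, 50.9]
ee_rot: [-180.0, 0.0, 4.6]
force: [-4.1, -0.3, 2.8]
gripper_width: 0.1
```

jog_arm --deltas '[[[0.003, 0, 0, 0, 0]]]'

```text
time_s: 4.65
ee_pos: [486.3, -296.5, 50.9]
ee_rot: [-180.0, 0.0, 4.6]
force: [-3.3, -1.5, 3.2]
gripper_width: 0.5
```

jog_arm --deltas '[[[0.003, 0, 0, 0, 0]]]'

```text
time_s: 4.73
ee_pos: [489.3, -296.3, 50.9]
ee_rot: [-180.0, 0.0, 4.6]
force: [-2.7, -1.2, 2.6]
gripper_width: 0.3
```

jog_arm --deltas '[[[0.003, 0, 0, 0, 0]]]'

```text
time_s: 4.82
ee_pos: [492.3, -296.1, 50.9]
ee_rot: [-180.0, 0.0, 4.6]
force: [-3.1, -2.2, 1.8]
gripper_width: 0.6
```

jog_arm --deltas '[[[0.002, 0, 0, 0, 0]]]'

```text
time_s: 4.9
ee_pos: [494.4, -295.9, 50.9]
ee_rot: [-180.0, -0.0, 4.6]
force: [-3.3, -1.7, 1.7]
gripper_width: 0.4
```

jog_arm --deltas '[[[0.002, 0, 0, 0, 0]]]'

```text
time_s: 4.98
ee_pos: [496.3, -295.8, 50.9]
ee_rot: [-180.0, -0.0, 4.6]
force: [-3.2, -2.0, 2.6]
gripper_width: 0.1
```

jog_arm --deltas '[[[0.0015, 0, 0, 0, 0]]]'

```text
time_s: 5.07
ee_pos: [497.8, -295.7, 50.9]
ee_rot: [-180.0, -0.0, 4.6]
force: [-2.8, -1.4, 2.7]
gripper_width: 0.4
```

jog_arm --deltas '[[[0.0015, 0, 0, 0, 0]]]'

```text
time_s: 5.15
ee_pos: [498.3, -295.6, 50.8]
ee_rot: [-180.0, 0.1, 4.7]
force: [-8.8, -2.3, 4.7]
gripper_width: 0.4
```

jog_arm --deltas '[[[0.0005, 0, 0, 0, 0]]]'

```text
time_s: 5.23
ee_pos: [498.3, -295.6, 50.8]
ee_rot: [-180.0, 0.2, 4.7]
force: [-8.9, -2.7, 5.0]
gripper_width: 0.3
```

```bash
python3 -c "
from h import *
import cv2
st();cv2.imwrite('pics/w3.png',env.grab_frame('wrist')[:,:,::-1])
st()"
```

```text
5.23 rack xy [-78.3 -98.3] z 50.8 [-1.7997e+02  1.7000e-01  4.6900e+00] F [-9.1 -2.   5. ]
5.28 rack xy [-78.3 -98.4] z 50.9 [-1.7997e+02  1.7000e-01  4.6800e+00] F [-6.8 -1.5  3.9]
```

View pics/w3.png

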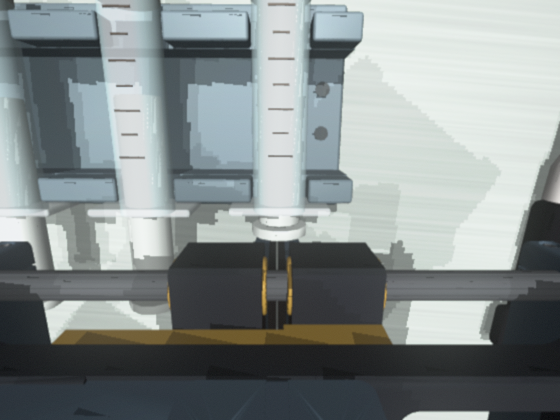

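The plunger is home: it stopped at rack x = -78.3 mm (predicted -78) and the plate sits close to the flange at (279,230). Stiffness is about 6 N/mm. Next cradle.

jog_arm --deltas '[[[-0.03, 0, 0, 0, 0], [-0.058, 0, 0, 0, 0], [-0.058, 0, 0, 0, 0], [-0.058, -0.0655, 0, 0, 0], [-0.058, -0.0655, 0, 0, 0], [-0.058, -0.0655, 0, 0, 0], [-0.058, -0.0655, 0, 0, 0], [-0.056, -0.0655, 0, 0, 0], [-0.054, -0.0655, 0, 0, 0]]]'

```text
time_s: 6.03
ee_pos: [441.7, -235.6, 51.1]
ee_rot: [180.0, -0.1, 4.6]
force: [0.9, 0.4, 0.6]
gripper_width: 0.3
```

```bash
python3 -c "
from h import *
st()"
```

```text
6.03 rack xy [-130.   -34.1] z 51.1 [ 1.7995e+02 -1.0000e-01  4.6100e+00] F [1.  0.3 0.6]
```

jog_arm --deltas '[[[0.002, 0, 0, 0, 0], [0.004, 0, 0, 0, 0]]]'

```text
time_s: 6.2
ee_pos: [445.1, -235.1, 50.9]
ee_rot: [180.0, -0.0, 4.6]
force: [0.4, 0.3, -1.0]
gripper_width: 0.4
```

jog_arm --deltas '[[[0.002, 0, 0, 0, 0], [0.004, 0, 0, 0, 0]]]'

```text
time_s: 6.37
ee_pos: [448.7, -234.3, 50.8]
ee_rot: [-180.0, -0.0, 4.6]
force: [0.2, -0.2, 0.2]
gripper_width: 0.5
```

jog_arm --deltas '[[[0.002, 0, 0, 0, 0], [0.004, 0, 0, 0, 0]]]'

```text
time_s: 6.53
ee_pos: [452.6, -233.8, 50.9]
ee_rot: [-180.0, -0.0, 4.6]
force: [-0.5, -0.2, -0.6]
gripper_width: 0.7
```

jog_arm --deltas '[[[0.002, 0, 0, 0, 0], [0.004, 0, 0, 0, 0]]]'

```text
time_s: 6.7
ee_pos: [455.7, -233.3, 50.8]
ee_rot: [-180.0, 0.1, 4.7]
force: [-1.7, -0.8, 1.5]
gripper_width: 0.4
```

jog_arm --deltas '[[[0.002, 0, 0, 0, 0], [0.004, 0, 0, 0, 0]]]'

```text
time_s: 6.87
ee_pos: [459.9, -233.0, 50.8]
ee_rot: [-180.0, 0.1, 4.7]
force: [-2.6, -1.7, 0.2]
gripper_width: 0.4
```

jog_arm --deltas '[[[0.002, 0, 0, 0, 0], [0.004, 0, 0, 0, 0]]]'

```text
time_s: 7.03
ee_pos: [464.2, -232.7, 50.9]
ee_rot: [-180.0, 0.0, 4.6]
force: [-2.4, -0.8, 0.1]
gripper_width: 0.2
```

jog_arm --deltas '[[[0.002, 0, 0, 0, 0], [0.004, 0, 0, 0, 0]]]'

```text
time_s: 7.2
ee_pos: [467.4, -232.3, 50.7]
ee_rot: [-180.0, 0.1, 4.7]
force: [-8.1, -3.3, 3.6]
gripper_width: 0.2
```

jog_arm --deltas '[[[0.0005, 0, 0, 0, 0]]]'

```text
time_s: 7.28
ee_pos: [467.4, -232.3, 50.7]
ee_rot: [-180.0, 0.2, 4.7]
force: [-7.9, -2.6, 2.9]
gripper_width: 0.4
```

jog_arm --deltas '[[[0.0005, 0, 0, 0, 0]]]'

```text
time_s: 7.37
ee_pos: [467.4, -232.3, 50.7]
ee_rot: [-180.0, 0.3, 4.7]
force: [-8.6, -3.6, 3.6]
gripper_width: 0.5
```

jog_arm --deltas '[[[0.0005, 0, 0, 0, 0], [0.0005, 0, 0, 0, 0]]]'

```text
time_s: 7.53
ee_pos: [467.4, -232.3, 50.7]
ee_rot: [-179.9, 0.3, 4.7]
force: [-8.4, -3.7, 4.1]
gripper_width: 0.6
```

```bash
python3 -c "
from h import *
st()"
```

```text
7.53 rack xy [-104.1  -32.8] z 50.7 [-179.95    0.3     4.7 ] F [-8.7 -3.   4.1]
```

Stopped at 24 mm: about 9 N, no motion over four more rows. This one (rack y = -33) is stuck. Next cradle, y = +33.

jog_arm --deltas '[[[-0.031, 0, 0, 0, 0], [-0.033, 0, 0, 0, 0], [-0.033, -0.066, 0, 0, 0], [-0.033, -0.066, 0, 0, 0], [-0.031, -0.066, 0, 0, 0], [-0.029, -0.066, 0, 0, 0], [-0.027, -0.066, 0, 0, 0]]]'

```text
time_s: 8.12
ee_pos: [439.1, -169.1, 51.3]
ee_rot: [179.9, -0.1, 4.7]
force: [-0.4, -0.7, -0.2]
gripper_width: 0.2
```

```bash
python3 -c "
from h import *
st()"
```

```text
8.12 rack xy [-127.3   32.4] z 51.3 [ 1.7994e+02 -1.4000e-01  4.6700e+00] F [-0.5 -0.7 -0.2]
```

jog_arm --deltas '[[[0.002, 0, 0, 0, 0], [0.004, 0, 0, 0, 0]]]'

```text
time_s: 8.28
ee_pos: [442.5, -169.2, 51.0]
ee_rot: [180.0, -0.1, 4.6]
force: [0.1, -0.4, 0.1]
gripper_width: 0.4
```

jog_arm --deltas '[[[0.002, 0, 0, 0, 0], [0.004, 0, 0, 0, 0]]]'

```text
time_s: 8.45
ee_pos: [445.9, -168.5, 50.8]
ee_rot: [-180.0, -0.0, 4.6]
force: [-0.2, 0.5, 0.1]
gripper_width: 0.6
```

jog_arm --deltas '[[[0.002, 0, 0, 0, 0], [0.004, 0, 0, 0, 0]]]'

```text
time_s: 8.62
ee_pos: [449.1, -167.9, 50.8]
ee_rot: [-180.0, 0.1, 4.6]
force: [-2.7, -0.8, 0.3]
gripper_width: 0.6
```

jog_arm --deltas '[[[0.002, 0, 0, 0, 0], [0.004, 0, 0, 0, 0]]]'

```text
time_s: 8.78
ee_pos: [453.2, -167.5, 50.8]
ee_rot: [-180.0, 0.1, 4.7]
force: [-2.5, -1.8, 0.9]
gripper_width: 0.4
```

jog_arm --deltas '[[[0.002, 0, 0, 0, 0], [0.004, 0, 0, 0, 0]]]'

```text
time_s: 8.95
ee_pos: [457.4, -167.1, 50.9]
ee_rot: [-180.0, 0.0, 4.6]
force: [-2.2, -2.5, 0.1]
gripper_width: 0.6
```

jog_arm --deltas '[[[0.002, 0, 0, 0, 0], [0.004, 0, 0, 0, 0]]]'

```text
time_s: 9.12
ee_pos: [461.5, -166.7, 50.9]
ee_rot: [-180.0, 0.0, 4.6]
force: [-1.8, -1.0, 0.1]
gripper_width: 0.4
```

jog_arm --deltas '[[[0.002, 0, 0, 0, 0], [0.004, 0, 0, 0, 0]]]'

```text
time_s: 9.28
ee_pos: [465.6, -166.4, 50.9]
ee_rot: [-180.0, 0.0, 4.6]
force: [-2.1, -1.1, -0.2]
gripper_width: 0.3
```

jog_arm --deltas '[[[0.002, 0, 0, 0, 0], [0.004, 0, 0, 0, 0]]]'

```text
time_s: 9.45
ee_pos: [469.6, -166.1, 50.9]
ee_rot: [-180.0, 0.0, 4.6]
force: [-1.4, -1.5, -0.7]
gripper_width: 0.3
```

jog_arm --deltas '[[[0.002, 0, 0, 0, 0], [0.004, 0, 0, 0, 0]]]'

```text
time_s: 9.62
ee_pos: [473.6, -165.8, 50.9]
ee_rot: [-180.0, -0.0, 4.6]
force: [-1.9, -1.5, -0.6]
gripper_width: 0.7
```

jog_arm --deltas '[[[0.002, 0, 0, 0, 0], [0.004, 0, 0, 0, 0]]]'

```text
time_s: 9.78
ee_pos: [477.6, -165.4, 50.9]
ee_rot: [-180.0, -0.0, 4.6]
force: [-2.4, -2.4, -0.3]
gripper_width: 0.8
```

jog_arm --deltas '[[[0.002, 0, 0, 0, 0], [0.004, 0, 0, 0, 0]]]'

```text
time_s: 9.95
ee_pos: [481.6, -165.1, 50.9]
ee_rot: [-180.0, -0.0, 4.6]
force: [-2.3, -1.5, 0.6]
gripper_width: 0.3
```

jog_arm --deltas '[[[0.002, 0, 0, 0, 0], [0.004, 0, 0, 0, 0]]]'

```text
time_s: 10.12
ee_pos: [485.5, -164.8, 50.9]
ee_rot: [-180.0, 0.0, 4.6]
force: [-1.7, -2.0, 0.2]
gripper_width: 0.3
```

jog_arm --deltas '[[[0.0015, 0, 0, 0, 0], [0.003, 0, 0, 0, 0]]]'

```text
time_s: 10.28
ee_pos: [488.3, -164.5, 50.9]
ee_rot: [-180.0, 0.0, 4.7]
force: [-5.8, -3.1, 0.2]
gripper_width: 0.5
```

jog_arm --deltas '[[[0.001, 0, 0, 0, 0], [0.001, 0, 0, 0, 0]]]'

```text
time_s: 10.45
ee_pos: [488.3, -164.5, 50.8]
ee_rot: [-180.0, 0.2, 4.7]
force: [-4.5, -3.5, 2.7]
gripper_width: 0.3
```

```bash
python3 -c "
from h import *
st()"
```

```text
10.45 rack xy [-78.   33.1] z 50.8 [-1.7998e+02  1.6000e-01  4.6700e+00] F [-4.8 -3.1  2.7]
```

jog_arm --deltas '[[[0.001, 0, 0, 0, 0], [0.001, 0, 0, 0, 0]]]'

```text
time_s: 10.62
ee_pos: [488.3, -164.5, 50.7]
ee_rot: [-180.0, 0.3, 4.7]
force: [-7.2, -3.8, 3.3]
gripper_width: 0.6
```

Home as well (-78.0, no further motion at 8 N). Next is the last cradle, y = +99.

jog_arm --deltas '[[[-0.03, 0, 0, 0, 0], [-0.06, 0, 0, 0, 0], [-0.06, 0, 0, 0, 0], [-0.06, -0.066, 0, 0, 0], [-0.06, -0.066, 0, 0, 0], [-0.06, -0.066, 0, 0, 0], [-0.058, -0.066, 0, 0, 0], [-0.056, -0.066, 0, 0, 0]]]'

```text
time_s: 11.28
ee_pos: [430.6, -103.3, 51.3]
ee_rot: [180.0, -0.1, 4.7]
force: [0.6, -0.2, 0.3]
gripper_width: 0.3
```

```bash
python3 -c "
from h import *
st()"
```

```text
11.28 rack xy [-130.7   98.7] z 51.3 [ 1.7997e+02 -1.3000e-01  4.6600e+00] F [ 0.6 -0.3  0.3]
```

jog_arm --deltas '[[[0.002, 0, 0, 0, 0], [0.004, 0, 0, 0, 0]]]'

```text
time_s: 11.45
ee_pos: [434.2, -103.5, 51.0]
ee_rot: [180.0, -0.1, 4.6]
force: [0.3, 0.3, 0.2]
gripper_width: 0.2
```

jog_arm --deltas '[[[0.002, 0, 0, 0, 0], [0.004, 0, 0, 0, 0]]]'

```text
time_s: 11.62
ee_pos: [437.5, -102.9, 50.8]
ee_rot: [-180.0, -0.0, 4.6]
force: [0.2, -0.3, 0.1]
gripper_width: 0.2
```

jog_arm --deltas '[[[0.002, 0, 0, 0, 0], [0.004, 0, 0, 0, 0]]]'

```text
time_s: 11.78
ee_pos: [438.1, -102.4, 50.3]
ee_rot: [-180.0, 0.4, 4.7]
force: [-9.0, -4.8, 2.6]
gripper_width: 0.6
```

jog_arm --deltas '[[[0.0005, 0, 0, 0, 0], [0.0005, 0, 0, 0, 0]]]'

```text
time_s: 11.95
ee_pos: [438.0, -102.3, 50.1]
ee_rot: [-179.9, 0.5, 4.7]
force: [-6.7, -3.7, 2.2]
gripper_width: 0.9
```

jog_arm --deltas '[[[0.001, 0, 0, 0, 0], [0.001, 0, 0, 0, 0]]]'

```text
time_s: 12.12
ee_pos: [438.0, -102.2, 50.0]
ee_rot: [-179.9, 0.6, 4.7]
force: [-9.1, -5.6, 2.9]
gripper_width: 0.4
```

```bash
python3 -c "
from h import *
import cv2
st();cv2.imwrite('pics/w4.png',env.grab_frame('wrist')[:,:,::-1])
st()"
```

```text
12.12 rack xy [-123.2   99.2] z 50.0 [-179.93    0.59    4.7 ] F [-9.5 -4.9  2.9]
12.17 rack xy [-123.2   99.2] z 49.9 [-179.93    0.59    4.69] F [-9.9 -3.9  2.5]
```

View pics/w4.png

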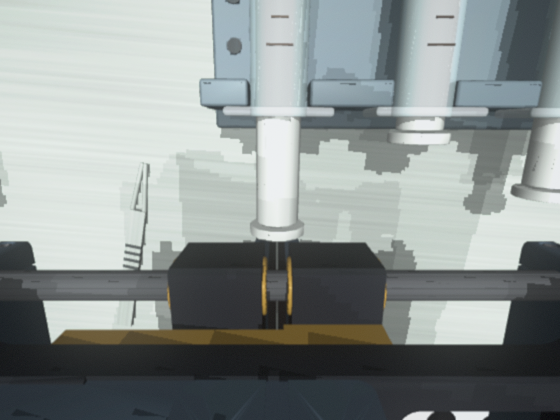

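Stuck at once at about 5 mm: it didn't move at about 10 N over five rows. The picture shows its plate at (278,232), still far from the flange. The rejects are therefore y = +99 and y = -33. I'll retreat, rise, and go over the y = +99 barrel.

jog_arm --deltas '[[[-0.015, 0, 0, 0.2, 0], [-0.018, 0, 0, 0.2, 0], [-0.018, 0, -0.04, 0.2, 0], [-0.018, 0, -0.06, 0.2, 0.05], [0.02, 0, -0.06, 0.2, 0.05], [0.06, 0, -0.06, 0.2, 0.05], [0.1, 0, -0.06, 0.2, 0.05], [0.112, 0, -0.06, 0.2, 0.05], [0.112, 0, -0.06, 0.2, 0.05], [0.112, 0, -0.06, 0.2, 0.05]]]'

```text
time_s: 13.0
ee_pos: [554.4, -92.8, 110.4]
ee_rot: [-180.0, 0.1, 4.5]
force: [-0.8, -0.3, -0.7]
gripper_width: 44.3
```

```bash
python3 -c "
from h import *
import cv2
st();cv2.imwrite('pics/w5.png',env.grab_frame('wrist')[:,:,::-1])
st();print(env.state()['gripper_width'])"
```

```text
13.0 rack xy [-6.4 99.4] z 110.4 [-1.7998e+02  6.0000e-02  4.4700e+00] F [-0.8 -0.3 -0.7]
13.05 rack xy [-7.4 99.5] z 110.4 [-1.7997e+02  1.0000e-01  4.4500e+00] F [-0.9  0.  -0.2]
47.56633492191029
```

View pics/w5.png

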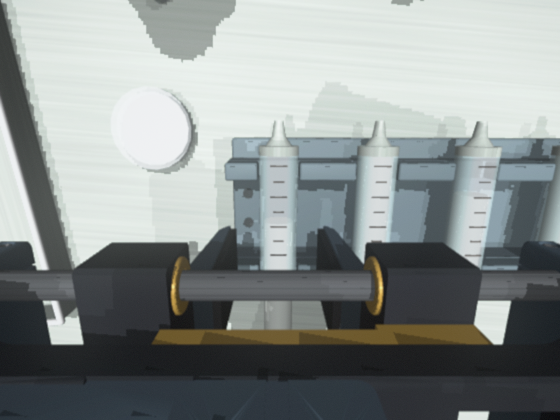

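Barrel centred between the open fingers (column 278). Descend and grip.

jog_arm --deltas '[[[0, 0, 0.03, 0, 0.05], [0, 0, 0.05, 0, 0.05], [0, 0, 0.058, 0, 0.05], [0, 0, 0.058, 0, 0.05], [0, 0, 0.058, 0, 0.02], [0, 0, 0.058, 0, 0.02], [0, 0, 0.058, 0, 0.02], [0, 0, 0.058, 0, 0.02], [0, 0, 0.058, 0, 0.02]]]' --grip_force 20

```text
time_s: 13.8
ee_pos: [554.9, -93.2, 54.0]
ee_rot: [180.0, -0.1, 4.5]
force: [-1.4, -0.2, 3.5]
gripper_width: 25.5
```

```bash
python3 -c "
from h import *
st();print(env.state()['gripper_width'])"
```

```text
13.8 rack xy [-5.9 99. ] z 54.0 [ 1.7997e+02 -1.2000e-01  4.4500e+00] F [-1.4 -0.1  3.5]
25.486386857247474
```

jog_arm --deltas '[[[0, 0, -0.01, 0, 0.02], [0, 0, -0.03, 0, 0.02], [0, 0, -0.05, 0, 0.02], [0, 0, -0.06, 0, 0.02]]]'

```text
time_s: 14.13
ee_pos: [555.4, -93.1, 115.7]
ee_rot: [180.0, -0.2, 4.4]
force: [-0.0, -0.2, -0.9]
gripper_width: 25.5
```

```bash
python3 -c "
from h import *
import cv2
st();cv2.imwrite('pics/w6.png',env.grab_frame('wrist')[:,:,::-1])
print(env.state()['gripper_width']);
print(ray('top',281,175,0))"
```

```text
14.13 rack xy [-5.4 99. ] z 115.7 [179.95  -0.21   4.44] F [-0.  -0.2 -0.9]
25.106102546645086
[717.01109939  -7.26862223   0.        ]
```

View pics/w6.png

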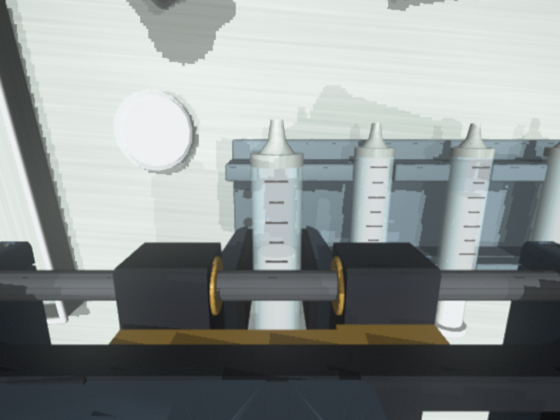

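The syringe is held and lifted level, with the nozzle at (277,122). Now I'll carry it over the tray's left slot.

jog_arm --deltas '[[[0.002, -0.015, 0, -1, 0.02], [0.006, -0.04, 0, -2, 0.02], [0.01, -0.07, 0, -3, 0.02], [0.014, -0.105, 0, -4, 0.02], [0.018, -0.14, 0, -5.2, 0.02], [0.022, -0.175, 0, -5.2, 0.02], [0.027, -0.21, 0, -5.2, 0.02], [0.031, -0.245, 0, -5.2, 0.02], [0.035, -0.275, 0, -5.2, 0.02], [0.038, -0.3, 0, -5.2, 0.02], [0.04, -0.313, 0, -5.2, 0.02], [0.04, -0.313, 0, -5.2, 0.02], [0.04, -0.313, 0, -5.2, 0.02]]]'

```text
time_s: 15.27
ee_pos: [569.5, 221.9, 112.4]
ee_rot: [179.9, 0.1, 9.7]
force: [0.3, -0.9, -2.0]
gripper_width: 25.6
```

```bash
python3 -c "
from h import *
import cv2,pickle
p=env.camera_params('wrist');pickle.dump(p,open('w7.pkl','wb'))
st();cv2.imwrite('pics/w7.png',env.grab_frame('wrist')[:,:,::-1]);cv2.imwrite('pics/top7.png',env.grab_frame('top')[:,:,::-1])
s=env.state();print(s['gripper_width'],s['ee_pos']);
"
```

```text
15.27 rack xy [ 33.3 412. ] z 112.4 [1.7995e+02 8.0000e-02 9.7200e+00] F [ 0.2 -0.9 -2. ]
25.42331342288509 [569.6533461  220.75741522 112.6333484 ]
```

View pics/w7.png

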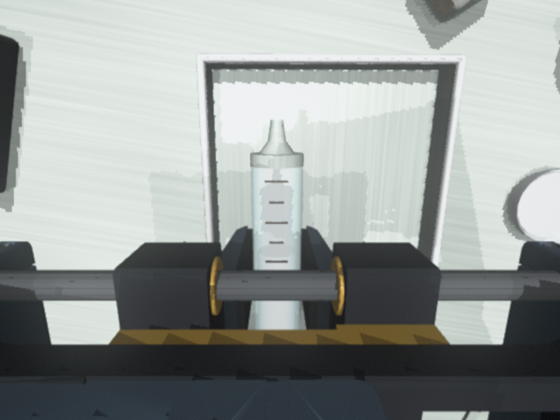

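View pics/top7.png

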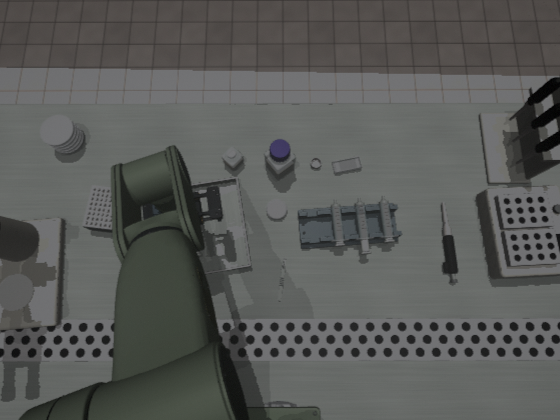

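The tray is square to the tool. Its far rim corners are at (200,58) and (463,57), and the syringe is above the left half. I'll check those corners.

```bash
python3 -c "
from h import *
import pickle
p=pickle.load(open('w7.pkl','rb'))
a=ray('',201,59,28,p);b=ray('',463,58,28,p);print(a,b,np.linalg.norm(a-b),np.degrees(np.arctan2(b[0]-a[0],a[1]-b[1])))
y=np.radians(9.7);ex=np.array([np.cos(y),np.sin(y)]);m=(a+b)[:2]/2-ex*125;print('centre',m)
ey=np.array([-ex[1],ex[0]]);e=env.state()['ee_pos'][:2]-m;print('TCP in tray',e@ex,e@ey)
"
```

```text
[672.87058561 292.21892043  28.        ] [703.55353684 117.66342052  28.        ] 177.23167337127867 9.969470489620454
centre [564.99912759 183.87999803]
TCP in tray 10.801132480717657 35.56601167241726
```

jog_arm --deltas '[[[0.003, -0.003, 0.03, 0, 0.02], [0.003, -0.003, 0.055, 0, 0.02], [0.003, -0.003, 0.07, 0, 0.02], [0.003, -0.003, 0.08, 0, 0.02], [0.003, -0.003, 0.084, 0, 0.02], [0.003, -0.003, 0.084, 0, 0.02], [0.003, -0.003, 0.084, 0, 0.02], [0.003, -0.003, 0.084, 0, 0.02]]]'

```text
time_s: 16.03
ee_pos: [573.3, 225.7, 30.2]
ee_rot: [-180.0, -0.1, 9.6]
force: [0.9, 0.5, -0.7]
gripper_width: 25.5
```

```bash
python3 -c "
from h import *
st();s=env.state();print(s['gripper_width'],s['ee_pos'])"
```

```text
16.03 rack xy [ 37.4 415.4] z 30.2 [-1.7997e+02 -1.5000e-01  9.6200e+00] F [ 0.9  0.4 -0.7]
25.5088393822373 [573.33227919 225.67950964  30.24508985]
```

jog_arm --deltas '[[[0, 0, 0.002, 0, 0.02], [0, 0, 0.003, 0, 0.02], [0, 0, 0.003, 0, 0.02]]]'

```text
time_s: 16.28
ee_pos: [572.4, 225.7, 26.2]
ee_rot: [-180.0, -0.0, 9.6]
force: [-0.5, -1.1, -1.3]
gripper_width: 25.5
```

jog_arm --deltas '[[[0, 0, 0.001, 0, 0.02], [0, 0, 0.001, 0, 0.02], [0, 0, 0.001, 0, 0.02]]]'

```text
time_s: 16.53
ee_pos: [572.5, 225.8, 25.4]
ee_rot: [-180.0, -0.0, 9.6]
force: [-0.2, -0.8, 1.8]
gripper_width: 25.6
```

jog_arm --deltas '[[[0, 0, 0.0005, 0, 0.02], [0, 0, 0.0005, 0, 0.02]]]'

```text
time_s: 16.7
ee_pos: [572.5, 225.8, 25.3]
ee_rot: [-180.0, -0.0, 9.6]
force: [-0.8, -0.0, 4.8]
gripper_width: 25.4
```

The syringe is resting on the tray floor. Release and rise.

jog_arm --deltas '[[[0, 0, 0, 0, 0.028], [0, 0, 0, 0, 0.032], [0, 0, 0, 0, 0.044], [0, 0, 0, 0, 0.044], [0, 0, 0, 0, 0.044], [0, 0, -0.01, 0, 0.044], [0, 0, -0.04, 0, 0.044], [0, 0, -0.08, 0, 0.044], [0, 0, -0.1, 0, 0.044], [0, 0, -0.1, 0, 0.044]]]'

```text
time_s: 17.53
ee_pos: [575.7, 226.9, 130.9]
ee_rot: [-179.9, -0.7, 9.6]
force: [0.3, -0.3, -0.1]
gripper_width: 44.1
```

```bash
python3 -c "
from h import *
import cv2
st();cv2.imwrite('pics/w8.png',env.grab_frame('wrist')[:,:,::-1])
s=env.state();print(s['gripper_width'],s['ee_pos'])"
```

```text
17.53 rack xy [ 39.9 416.4] z 130.9 [-179.87   -0.67    9.64] F [ 0.3 -0.3 -0.1]
43.93112390270158 [574.14753406 226.28852041 128.11287799]
```

View pics/w8.png

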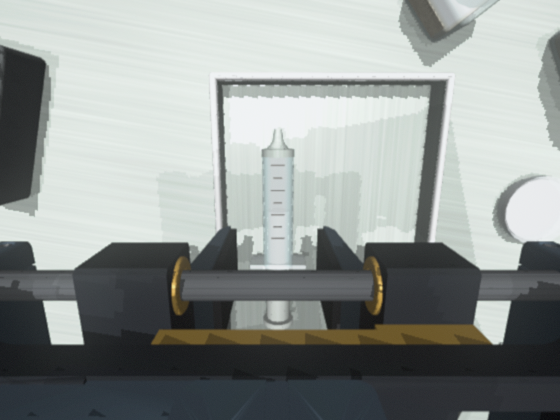

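The first reject lies flat in the left half of the tray, with its nozzle at (277,130). Back for the syringe at y = -33.

jog_arm --deltas '[[[-0.0824, 0.443, 0, 5.1, 0.05], [-0.0824, 0.443, 0, 5.1, 0.05], [-0.0824, 0.443, 0, 5.1, 0.05], [-0.0824, 0.443, 0, 5.1, 0.05], [-0.0824, 0.443, 0, 5.1, 0.05], [-0.0824, 0.443, 0, 5.1, 0.05], [-0.0824, 0.443, 0, 5.1, 0.05], [-0.0824, 0.443, 0, 5.1, 0.05], [-0.0824, 0.443, 0, 5.1, 0.05], [-0.0824, 0.443, 0, 5.1, 0.05], [-0.0824, 0.443, 0, 5.1, 0.05], [-0.0824, 0.443, 0, 5.1, 0.05], [-0.0824, 0.443, 0, 5.1, 0.05], [-0.0824, 0.443, 0, 5.1, 0.05]]]'

```text
time_s: 18.75
ee_pos: [564.5, -224.1, 123.4]
ee_rot: [-179.9, 0.1, 4.5]
force: [-0.0, 0.9, -0.1]
gripper_width: 50.2
```

```bash
python3 -c "
from h import *
import cv2
cv2.imwrite('pics/w9.png',env.grab_frame('wrist')[:,:,::-1])
st();s=env.state();print(s['gripper_width'],s['ee_pos'])"
```

```text
18.8 rack xy [ -6.3 -31.8] z 123.6 [-1.7991e+02  1.0000e-01  4.5900e+00] F [-0.2 -0.1 -0.1]
50.21357265290422 [ 564.77179978 -223.5845157   123.62377565]
```

View pics/w9.png

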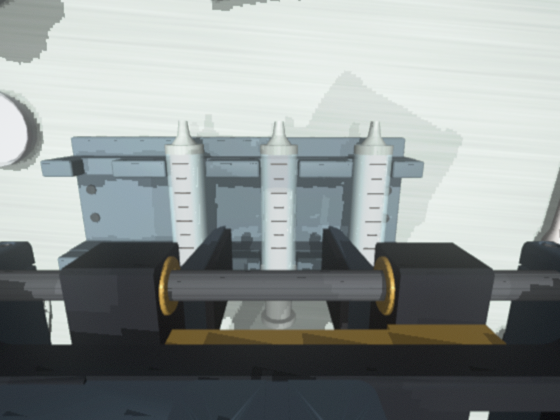

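Barrel centred at column 278. Descend and grip.

jog_arm --deltas '[[[0, 0.001, 0.03, 0, 0.05], [0, 0.001, 0.055, 0, 0.05], [0, 0.001, 0.068, 0, 0.05], [0, 0.001, 0.0705, 0, 0.05], [0, 0.001, 0.0705, 0, 0.05], [0, 0.001, 0.0705, 0, 0.05], [0, 0.001, 0.0705, 0, 0.02], [0, 0.001, 0.0705, 0, 0.02], [0, 0.001, 0.0705, 0, 0.02], [0, 0.001, 0.0705, 0, 0.02], [0, 0.001, 0.0705, 0, 0.02], [0, 0.001, 0.0705, 0, 0.02]]]' --grip_force 20

```text
time_s: 19.8
ee_pos: [565.7, -226.0, 54.5]
ee_rot: [180.0, -0.1, 4.5]
force: [-0.1, 1.7, 3.0]
gripper_width: 25.7
```

```bash
python3 -c "
from h import *
st();print(env.state()['gripper_width'])"
```

```text
19.8 rack xy [ -5.6 -34.3] z 54.5 [ 1.7999e+02 -6.0000e-02  4.5300e+00] F [0.  1.7 3. ]
25.686968859667566
```

jog_arm --deltas '[[[0, 0, -0.01, 0, 0.02], [0, 0, -0.03, 0, 0.02], [0, 0, -0.05, 0, 0.02], [0, 0, -0.06, 0, 0.02], [0.002, -0.015, -0.06, -1, 0.02], [0.006, -0.04, -0.06, -2, 0.02], [0.01, -0.075, -0.06, -3, 0.02], [0.014, -0.11, -0.06, -4, 0.02], [0.018, -0.145, -0.06, -5.2, 0.02], [0.022, -0.18, -0.06, -5.2, 0.02], [0.026, -0.215, -0.06, -5.2, 0.02], [0.03, -0.25, -0.06, -5.2, 0.02], [0.034, -0.285, -0.06, -5.2, 0.02], [0.038, -0.32, -0.06, -5.2, 0.02], [0.041, -0.35, -0.06, -5.2, 0.02], [0.042, -0.367, -0.06, -5.2, 0.02], [0.042, -0.371, -0.06, -5.2, 0.02], [0.042, -0.371, -0.06, -5.2, 0.02], [0.042, -0.371, -0.06, -5.2, 0.02]]]'

```text
time_s: 21.38
ee_pos: [577.1, 147.0, 113.3]
ee_rot: [180.0, 0.1, 9.8]
force: [0.2, -0.1, -1.0]
gripper_width: 25.5
```

```bash
python3 -c "
from h import *
import cv2
cv2.imwrite('pics/w10.png',env.grab_frame('wrist')[:,:,::-1])
st();s=env.state();print(s['gripper_width'],s['ee_pos'])"
```

```text
21.43 rack xy [ 35.2 336.2] z 113.5 [1.7998e+02 7.0000e-02 9.7300e+00] F [ 0.2 -0.5 -0.3]
25.440063550076594 [577.33379703 146.49826592 113.47590066]
```

View pics/w10.png

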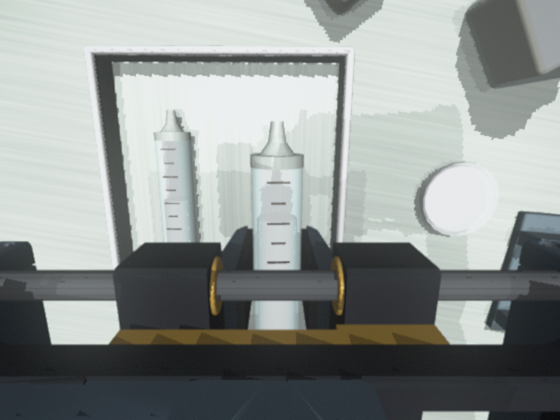

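The second reject is held over the right half, and the first lies at left (170,160). Lower it.

jog_arm --deltas '[[[0, 0, 0.03, 0, 0.02], [0, 0, 0.055, 0, 0.02], [0, 0, 0.07, 0, 0.02], [0, 0, 0.08, 0, 0.02], [0, 0, 0.084, 0, 0.02], [0, 0, 0.0855, 0, 0.02], [0, 0, 0.0855, 0, 0.02], [0, 0, 0.0855, 0, 0.02], [0, 0, 0.0855, 0, 0.02], [0, 0, 0.0855, 0, 0.02]]]'

```text
time_s: 22.27
ee_pos: [578.5, 147.4, 29.4]
ee_rot: [-180.0, -0.1, 9.7]
force: [-0.6, 0.6, -1.1]
gripper_width: 25.4
```

jog_arm --deltas '[[[0, 0, 0.001, 0, 0.02], [0, 0, 0.0015, 0, 0.02], [0, 0, 0.0015, 0, 0.02]]]'

```text
time_s: 22.52
ee_pos: [577.8, 147.3, 27.0]
ee_rot: [-180.0, -0.0, 9.8]
force: [0.1, -0.6, -0.7]
gripper_width: 25.6
```

jog_arm --deltas '[[[0, 0, 0.001, 0, 0.02], [0, 0, 0.0015, 0, 0.02], [0, 0, 0.0015, 0, 0.02]]]'

```text
time_s: 22.77
ee_pos: [578.1, 147.4, 26.1]
ee_rot: [-180.0, -0.0, 9.7]
force: [-1.1, -0.2, 4.8]
gripper_width: 25.8
```

Floor contact (force went from -0.7 to +4.8 N). Release and rise.

jog_arm --deltas '[[[0, 0, 0, 0, 0.028], [0, 0, 0, 0, 0.032], [0, 0, 0, 0, 0.044], [0, 0, 0, 0, 0.044], [0, 0, 0, 0, 0.044], [0, 0, -0.01, 0, 0.044], [0, 0, -0.04, 0, 0.044], [0, 0, -0.08, 0, 0.044], [0, 0, -0.12, 0, 0.044], [0, 0, -0.16, 0, 0.044], [0, 0, -0.18, 0, 0.044], [-0.03, 0.03, -0.2, 0, 0.044], [-0.07, 0.06, -0.2, 0, 0.044], [-0.1, 0.06, -0.2, 0, 0.044], [-0.1, 0.06, -0.2, 0, 0.044], [-0.1, 0.06, -0.2, 0, 0.044]]]'

```text
time_s: 24.1
ee_pos: [487.6, 70.4, 226.4]
ee_rot: [-180.0, -0.0, 9.7]
force: [0.2, 0.4, 0.8]
gripper_width: 44.0
```

```bash
python3 -c "
from h import *
import cv2
st()
for c in('wrist','scene','top'):cv2.imwrite(f'pics/{c}11.png',env.grab_frame(c)[:,:,::-1])
a=cv2.imread('pics/scene11.png')[150:300,120:440];cv2.imwrite('pics/s11c.png',cv2.resize(a,None,fx=2.5,fy=2.5,interpolation=cv2.INTER_CUBIC))
s=env.state();print(s['gripper_width'],s['ee_pos'])"
```

```text
24.1 rack xy [-60.2 267.4] z 226.4 [-1.7999e+02 -4.0000e-02  9.6700e+00] F [0.3 0.4 0.8]
44.010044884489396 [490.81254145  71.61505207 226.17301746]
```

View pics/wrist11.png

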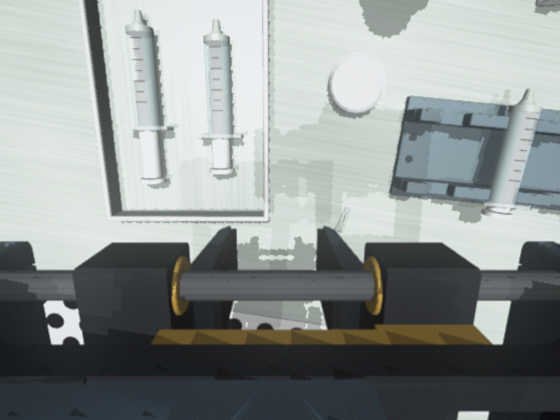

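View pics/s11c.png

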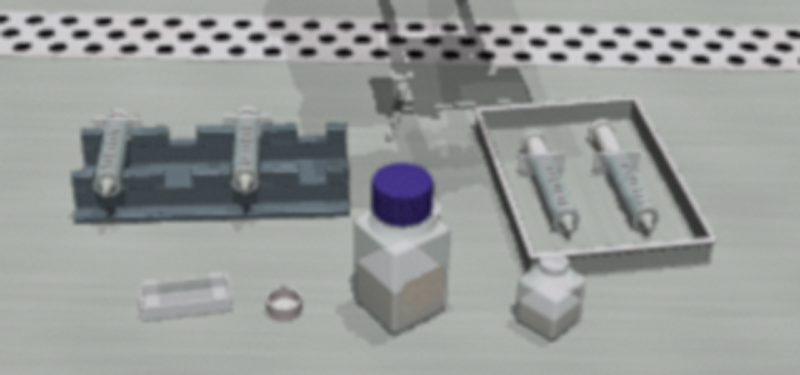

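View pics/top11.png

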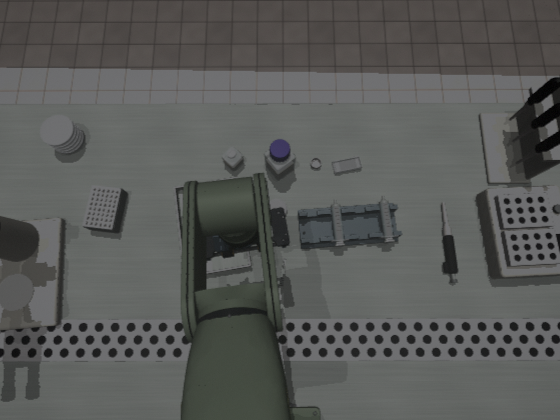

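Both rejects lie flat in the tray, at (145,90) and (217,90) in the wrist view. The two good ones sit in their cradles with their plates close to the flanges, and everything else is in place. The arm is clear, so I'm handing in.

```bash
python3 -c "
from h import *
st();print(env.job_done())"
```

```text
24.25 rack xy [-56.9 268.3] z 226.2 [-1.7999e+02 -1.3000e-01  9.7600e+00] F [-0.2  0.9 -0.2]
the job is handed in; nothing more can be done
None
```

I tested all four plungers in their cradles at about 25–36 mm/s and handed the job in at 24 s. Two ran home and two stuck. No force reading passed about 11 N, though forces were only read at the end of each short push.

| Cradle (rack y, mm) | Result | Where it is now |
|---|---|---|
| -99 | Ran home under about 3–4 N | Left in its cradle |
| -33 | Stuck at about 24 mm, no motion at about 9 N | Laid flat in the reject tray |
| +33 | Ran home under about 2–3 N | Left in its cradle |
| +99 | Stuck at once at about 5 mm, no motion at about 10 N | Laid flat in the reject tray |

- **Home position:** the two good plungers stopped within 0.3 mm of where home was predicted. They were confirmed by firm stops at about 8–9 N.
- **Rejects:** I lowered each one until it touched the tray floor, at about 5 N, before releasing it. They lie side by side about 79 mm apart.
- **Last pictures:** both rejects are in the tray and both good syringes are in the rack. The other items visible in those views look undisturbed; the gripper shadow partly covered the forceps. The arm was clear of everything.

No check failed or disagreed.

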